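# Lock the chiller's cold setting and hold its lid open for a pan swap

### The job

I'm about to swap the pans in the chilled counter unit: turn its cold-control knob until the white pointer is on the yellow mark, then slide the clear lock cover fully home over the knob so I can't knock it. Then raise the lid and hold it open at 45 degrees with the gripper; it falls shut by itself, so finish still holding it there and do not let go, and leave the tub, cup, jar and spoon where they are.

Things in the scene. Friction and masses are not known exactly. Their poses are not given: they have to be found in the camera images.
- chiller: Fixed bare-metal chilled pan unit, 300 mm deep (its x) by 620 mm long (its y), turned a little on the counter. Origin: centre of its underside; x points away from its front, z up, y left seen from the front. The flat control panel (its y below -40 mm) is 145 mm above the counter; the lid covers the other end, a fixed duct behind it reaches 169 mm. Two lock rails 6 mm high flank the knob.
- knob (a joint): Cold-control knob, rad. 0 is the lower stop with the white pointer towards the unit's front (-x); it grows clockwise seen from above, to a stop at 2.4. The pointer is on the yellow mark at 1.6. It stays where it is left (friction about 0.04 N m). It starts short of the mark, between 0.2 and 0.9.
- knob_grip (a point): On the knob's axis, 37 mm above the control panel, 7 mm below the knob's top. The black knob is a bar 42 mm long, 14 mm wide, 30 mm high on a round skirt 44 mm across (skirt top 14 mm above the panel). A white pointer line runs on top from the axis to one end. The point turns with the knob: its -x is the pointer, its y is across the bar. White dial plate, 80 mm across, below.
- dial_mark (a point): Middle of the yellow mark on the white dial plate, 31 mm from the knob's axis, 3 mm above the panel; it is 16 mm by 7 mm; the other marks are thin and black.
- lock (a joint): Travel of the lock cover, m: 0 is fully back (clear of the knob), 0.11 is fully home over the knob, at a stop. It slides along the unit's +y with about 1.5 N of friction and stays where it is left. It starts between 0 and 0.012.
- lock_tab (a point): In the lock cover's yellow pull tab, 25 mm above the cover's top, 9 mm below the tab's top. The tab stands in the middle of the cover, 36 mm along the unit's x, 12 mm along its y, 34 mm high. The cover is a clear hood 88 mm (x) by 70 mm (y), 52 mm high above the panel, walls 3 mm, open on its +y side. When home the tab is above the knob's axis.
- lid (a joint): Lid angle, rad: 0 is shut, 0.785 is 45 degrees open, it stops at 1.4. The lid's front edge rises as it opens. It falls shut from any angle when let go; a push of about 4 N upwards at the bar carries it.
- lid_bar (a point): Middle of the lid's black bar handle, on its axis. Round bar 12 mm thick, 150 mm long along the unit's y, 155 mm above the counter when shut, in front of the lid: 34 mm clear between bar and lid edge or unit front, free below down to the counter. Two arms join its ends to the lid. The point turns with the lid (its -x points from the hinge to the bar).
- lid_hinge (a point): Middle of the lid's hinge line, which runs along the unit's y, 155 mm above the counter on the lid's far side, 255 mm from the bar's axis; the lid is 350 mm wide, 18 mm thick, and weighs about 0.75 kg.
- tub: Bystander: lidded tub, beige with a white lid, 84 mm across, 52 mm high, standing on the control panel behind the knob. Origin at the centre of its underside.
- cup: Bystander: open orange cup, 76 mm across the rim, 85 mm high, on the counter. Origin at the centre of its underside.
- jar: Bystander: amber glass jar with a red cap, 74 mm across, 95 mm high, on the counter. Origin at the centre of its underside.
- spoon: Bystander: spoon with a yellow handle, 220 mm long, lying on the counter. Origin under its middle.

How it is judged:
By the outcome, as a careful person would: the job done as asked, in the order asked, and still so for the second after the job is handed in, while the arm keeps its last pose, push and grip.
It also fails if it takes over 64 s, if anything falls off the work surface, if the arm or the gripper's body presses on something with over 40 N, if the wrist force passes 120 N, or if a joint passes its speed limit or range.

### The arm

A 6-joint arm with a two-finger parallel gripper is mounted at the origin on the work surface. World frame = base frame: x ahead of the robot, y to its left, z up, the work surface at z = 0. Lengths are in mm, angles in degrees, forces in N, time in s.
With the tool pointing down it reaches from about 350 to 850 mm from the base axis. Payload 8.1 kg.
Tool frame: the origin (TCP) lies midway between the tips of the shut fingers; the grasp point (between the pads) lies arm.pinch_z behind it (arm.pinch_z is the distance from the TCP to the grasp point, in mm); y points along the fingers, z is the direction in which the jaws open and shut, and the axes are right-handed (so a half turn about y gives the same grasp; the last joint's range is limited). The gripper opens to 85 mm and grips with 20 to 120 N. Pads are 22 mm wide; open, the fingers measure 114 mm over their backs; the gripper's body (76 mm by 85 mm) begins 54 mm behind the grasp point. The pads swing forward as they close: fully open they stand 13 mm farther back than shut.
Start: joints at [58.648, 7.471, 85.268, -0, 87.261, -4.893], TCP at [267.316, 537.166, 231.292] pointing down, gripper open.
Joint ranges: [-169.43, 169.43], [-51.17, 129.36], [1.28, 143.12], [-76.62, 256.62], [0, 156.53], [-152.29, 152.29]. Speed limits (degrees/s): [136.94, 136.94, 159.86, 180, 180, 180].

### API

Orientations are given as [roll, pitch, yaw] about the fixed x, y, z axes, in that order (R = Rz(yaw) Ry(pitch) Rx(roll)).
In Python, from station import monitor, snapshot, order, arm gives the robot as it stands.
- The arm moves only by the shell command python3 -m crank 'ROWS' [FORCE]. ROWS is JSON, a list of rows, each an object of numbers: "tx", "ty", "tz": the shift along the world's x, y, z in m; "rx", "ry", "rz": the turn, a rotation vector about the world's x, y, z in degrees; "hand": the opening, from -1 (shut) to 1 (fully open). In form: [{"tx": .., "ty": .., "tz": .., "rx": .., "ry": .., "rz": .., "hand": ..}, ...]. A call has 1 to 8 rows; each row shifts and turns the pose as measured when the row begins; what a row does not reach is not made up. A row lasts 1/12 s, in which the tool goes at most 41.7 mm and 7.16 degrees, less where a joint would pass 70% of its speed; a pose out of reach is approached as far as the arm can. A call with a gripper value outside its range is refused whole. The fingers move at their own pace and stop on an object; FORCE is the grip in N (left out, the last holds). Time passes only in rows, so rows that do not move let the fingers close. It gives the time, the measured TCP pose, the force and the opening at its end, in the units of the state.
- monitor.state(): the state, without advancing time (a new reading comes with each control period).
- snapshot(name): name is "scene" or "top" or "wrist"; returns a dict with "image" (400x640x3 uint8, blue, green, red), "K" (3x3 intrinsics, pixels), "k1" (the pictures are not rectified: a ray, as slopes to the right and down, at radius r is drawn at 1 + k1 r^2 times it, then the intrinsics apply), "R" (3x3) and "t" (3): a world point X has camera coordinates R X + t. Camera axes: x right, y down, z forward; pixel columns grow to the right and rows downward; lengths in mm; the calibration is good to about 2 mm. A picture is of the moment at which its call begins. There is no depth.
- order.sign_off(): hands the job in, once; it reports no verdict.
The state is a dict: "clock": time; "joint_pos": joint angles; "qd": joint speeds; "joint_torque": joint torques, N m; "tool_pos": TCP position; "eef_rot": TCP orientation; "ft_force": force on the tool from outside, world axes, zero at the start; "torque": the same for the moment, N m; "gripper_width": finger opening in mm.
Only numpy, scipy, OpenCV 4.12 (cv2) and the standard library are available. Lean on these libraries where they do the work, as an engineer would, in place of code of your own. Each camera call takes 0.05 s, during which the arm holds its last target. There are 200 camera calls.

## Working session

There is one attempt and no reset: what is moved stays moved. The work goes in short steps, Python scripts to look and compute and a shell command to move; the robot and the scene stay as the last step left them, time stands still between calls to the robot, and variables do not carry over. Pictures are saved under pics/ and viewed, about 8 in all and at most 12, crops included, and the job is handed in when it is done.

```bash
ls; mkdir -p pics
python3 - <<'E'
from station import monitor, snapshot, arm
import cv2,numpy as np
print(monitor.state()); print(arm.pinch_z)
for n in ("scene","top"):
    s=snapshot(n); cv2.imwrite(f"pics/{n}0.png",s["image"]); print(n,s["K"],s["k1"],s["R"],s["t"])
E
```

```text
pics
{'clock': 0.0, 'joint_pos': array([ 5.86477161e+01,  7.51598665e+00,  8.53293425e+01,  1.47546430e-03,
        8.72614149e+01, -4.89459861e+00]), 'qd': array([ 0.02998106, -0.08961029, -0.04803488,  0.01669608,  0.06278909,
       -0.05019605]), 'joint_torque': array([ 1.64413694e-03, -5.69396245e+01, -5.00552237e+01, -2.67085170e-04,
        1.47448678e-02, -3.05989192e-05]), 'tool_pos': array([267.02133652, 536.69456953, 230.2346665 ]), 'eef_rot': array([-9.01062291e+01,  1.05759950e-02, -2.64577670e+01]), 'ft_force': array([ 0.12378087,  0.08383905, -0.78766737]), 'torque': array([ 0.00062343, -0.05059346, -0.04092767]), 'gripper_width': 85.18674798955043}
18.700000000000003
scene [[365.77689378   0.         313.6382468 ]
 [  0.         365.77689378 194.53023062]
 [  0.           0.           1.        ]] -0.017277807787958056 [[ 0.62996784  0.77646834 -0.01540883]
 [ 0.59399569 -0.49451531 -0.63452638]
 [-0.50030955  0.39057843 -0.77274759]] [-304.17780211 -207.3127083  1542.92891988]
top [[485.33737947   0.         314.72131973]
 [  0.         485.33737947 203.68896708]
 [  0.           0.           1.        ]] 0.013751937247630946 [[-2.05027515e-03 -9.99997403e-01  9.95360207e-04]
 [-9.94806714e-01  1.93834100e-03 -1.01763673e-01]
 [ 1.01761480e-01 -1.19883455e-03 -9.94808104e-01]] [  -4.1419964   523.68420058 1917.05647766]
```

View pics/scene0.png

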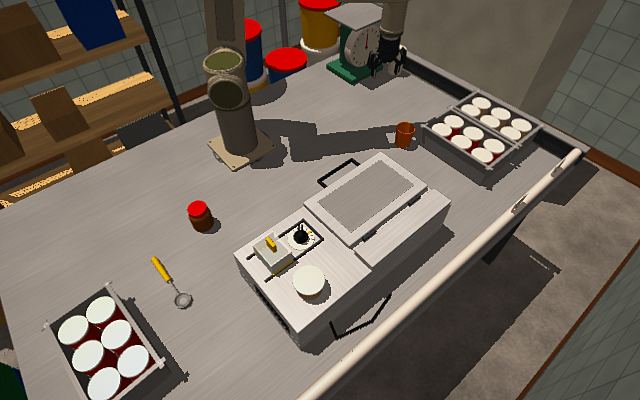

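View pics/top0.png

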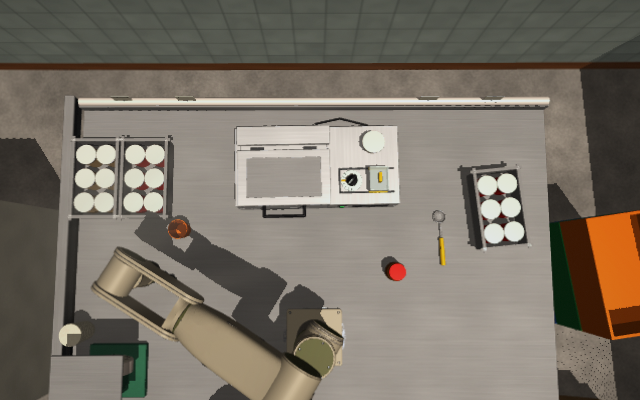

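The scene picture shows the knob at about (300,237), the yellow tab at (271,243) and the lid bar at (337,172). In the top picture the knob is at (352,180), the tab at (380,177) and the bar at (284,213).

```bash
cat > h.py <<'E'
import cv2,numpy as np
from station import monitor, snapshot, arm
from scipy.spatial.transform import Rotation as Rt
def ray(s,uv):
    x=(uv[0]-s["K"][0][2])/s["K"][0][0]; y=(uv[1]-s["K"][1][2])/s["K"][1][1]
    rd=np.hypot(x,y); r=rd
    for _ in range(10): r=rd/(1+s["k1"]*r*r)
    f=r/rd if rd>0 else 1
    R=np.array(s["R"]); t=np.array(s["t"])
    return -R.T@t, R.T@np.array([x*f,y*f,1])
def onz(s,uv,z):
    c,d=ray(s,uv); return c+d*(z-c[2])/d[2]
def proj(s,X):
    c=np.array(s["R"])@np.array(X,float)+np.array(s["t"]); x,y=c[0]/c[2],c[1]/c[2]; f=1+s["k1"]*(x*x+y*y)
    return np.array([s["K"][0][0]*x*f+s["K"][0][2],s["K"][1][1]*y*f+s["K"][1][2]])
def tri(s1,u1,s2,u2):
    c1,d1=ray(s1,u1); c2,d2=ray(s2,u2)
    a,b=np.linalg.lstsq(np.c_[d1,-d2],c2-c1,rcond=None)[0]
    p,q=c1+a*d1,c2+b*d2; return (p+q)/2,np.linalg.norm(p-q)
def blobs(s,lo,hi,box,amin=8):
    x0,y0,x1,y1=box; hsv=cv2.cvtColor(s["image"][y0:y1,x0:x1],cv2.COLOR_BGR2HSV)
    m=cv2.inRange(hsv,lo,hi); n,l,st,c=cv2.connectedComponentsWithStats(m)
    return [(st[i,4],(c[i]+[x0,y0]).round(1),(st[i,:4]+[x0,y0,0,0])) for i in range(1,n) if st[i,4]>=amin]
YEL=((20,120,100),(35,255,255)); BLK=((0,0,0),(180,255,45)); WHT=((0,0,200),(180,40,255))
E
python3 - <<'E'
from h import *
T=snapshot("top");S=snapshot("scene")
bt=(225,115,405,225)
print("Y top",blobs(T,*YEL,bt,2)); print("B top",blobs(T,*BLK,bt)); print("Ysc",blobs(S,*YEL,(230,150,460,345),2)); print("Bsc",blobs(S,*BLK,(230,150,460,345)))
a=cv2.resize(T["image"][115:225,225:405],None,fx=4,fy=4,interpolation=cv2.INTER_CUBIC);cv2.imwrite("pics/c1.png",a)
E
```

```text
Y top [(np.int32(30), array([380. , 176.5]), array([379, 172,   3,  10])), (np.int32(5), array([343., 180.]), array([341, 180,   5,   1])), (np.int32(33), array([377. , 191.4]), array([369, 191,  19,   2]))]
B top [(np.int32(52), array([336.6, 120.8]), array([316, 118,  44,   7])), (np.int32(74), array([351.7, 179.4]), array([346, 175,  11,  11])), (np.int32(151), array([281.6, 213.6]), array([262, 206,  44,  12])), (np.int32(42), array([368.2, 205.3]), array([353, 205,  34,   2]))]
Ysc [(np.int32(9), array([309. , 231.8]), array([307, 230,   5,   5])), (np.int32(66), array([269.9, 242.6]), array([266, 237,  10,  14])), (np.int32(2), array([254.5, 252.5]), array([254, 252,   2,   2])), (np.int32(2), array([273.5, 252. ]), array([273, 252,   2,   1])), (np.int32(35), array([283.2, 266.8]), array([273, 260,  20,  15]))]
Bsc [(np.int32(10), array([235.5, 154. ]), array([232, 153,   8,   3])), (np.int32(17), array([258.2, 159.4]), array([254, 157,   9,   5])), (np.int32(175), array([335.7, 171. ]), array([317, 158,  43,  30])), (np.int32(13), array([259., 168.]), array([253, 168,  13,   1])), (np.int32(29), array([413.3, 201. ]), array([407, 196,  14,  10])), (np.int32(329), array([302.6, 236.4]), array([279, 219,  45,  42])), (np.int32(38), array([368.6, 235.9]), array([362, 230,  15,  12])), (np.int32(17), array([250.6, 256.4]), array([247, 254,   8,   6])), (np.int32(13), array([269.7, 278.1]), array([265, 275,  10,   7])), (np.int32(165), array([271.6, 308.4]), array([254, 285,  36,  48])), (np.int32(266), array([359.1, 321.2]), array([329, 293,  62,  47]))]
```

View pics/c1.png

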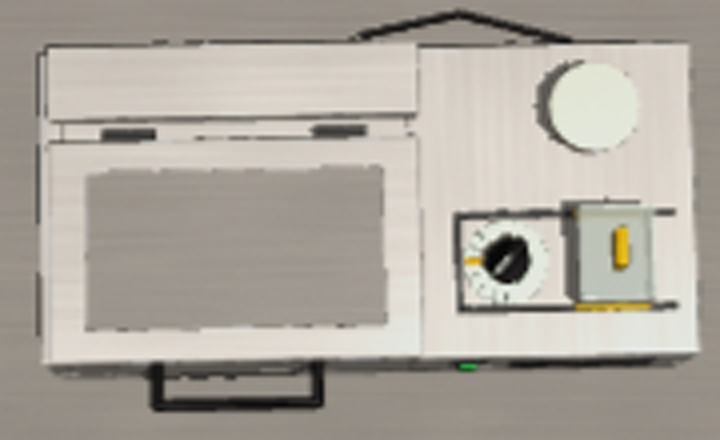

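Run:
```python
from h import *
T=snapshot("top");S=snapshot("scene");W=snapshot("wrist")
print("knob tri",tri(T,(351.8,179.4),S,(301.5,236))); print("knob onz",onz(T,(351.8,179.8),189))
print("tab tri",tri(T,(380,176.5),S,(270,241))); print("tab onz",onz(T,(380,176.5),231)[:2])
c=lambda u,v:((u+.5)/4+225-.5,(v+.5)/4+115-.5)
print("mark",onz(T,(343,180),148), "dial c",onz(T,c(507,262),148))
print("bar ends",onz(T,c(152,406),155),onz(T,c(322,403),155))
print("panel right corners",onz(T,c(690,44),145),onz(T,c(699,353),145), "left back",onz(T,c(45,45),169))
print("tub top",onz(T,c(594,106),197))
s=monitor.state(); M=Rt.from_euler('xyz',s["eef_rot"],degrees=True).as_matrix()
R=np.array(W["R"]);cam=-R.T@W["t"]; print("cam in tool",M.T@(cam-s["tool_pos"]),"\n",M.T@R.T, W["K"][0][0])
```

```text
knob tri (array([ 602.77292299, -142.46953691,  158.12649724]), np.float64(4.439855149964758))
knob onz [ 595.35366101 -141.89541823  189.        ]
tab tri (array([ 601.06788969, -240.61722766,  228.90816373]), np.float64(0.12291540891983611))
tab onz [ 600.7647201  -240.27597997]
mark [ 600.89478693 -111.90982558  148.        ] dial c [ 600.35557242 -143.49831879  148.        ]
bar ends [464.32134438 189.30201677 155.        ] [466.80611475  30.84944798 155.        ]
panel right corners [ 810.77323355 -320.49677309  145.        ] [ 514.03156568 -323.32829697  145.        ] left back [804.49494557 291.53401827 169.        ]
tub top [ 738.52716921 -221.55222819  197.        ]
cam in tool [ -69.32398141 -143.23711987    0.55137952] 
 [[ 1.11270783e-04  9.61316126e-01  2.75447443e-01]
 [-1.31216478e-03 -2.75447067e-01  9.61315345e-01]
 [ 9.99999133e-01 -4.68398742e-04  1.23075595e-03]] 297.4597702042715
```

```bash
A='{"tx":0.0175,"ty":-0.0358,"tz":0.004,"rz":-1}'; python3 -m crank '[{"tx":0.0175,"ty":-0.0358,"tz":0.004,"rz":-1},{"tx":0.0175,"ty":-0.0358,"tz":0.004,"rz":-1},{"tx":0.0175,"ty":-0.0358,"tz":0.004,"rz":-1},{"tx":0.0175,"ty":-0.0358,"tz":0.004,"rz":-1},{"tx":0.0175,"ty":-0.0358,"tz":0.004,"rz":-1},{"tx":0.0175,"ty":-0.0358,"tz":0.004,"rz":-1},{"tx":0.0175,"ty":-0.0358,"tz":0.004,"rz":-1},{"tx":0.0175,"ty":-0.0358,"tz":0.004,"rz":-1}]'
python3 -m crank '[{"tx":0.0175,"ty":-0.0358,"tz":0.003,"rz":-1},{"tx":0.0175,"ty":-0.0358,"tz":0.003,"rz":-1},{"tx":0.0175,"ty":-0.0358,"tz":0.003,"rz":-1},{"tx":0.0175,"ty":-0.0358,"tz":0.003,"rz":-1},{"tx":0.0175,"ty":-0.0358,"tz":0.003,"rz":-1},{"tx":0.0175,"ty":-0.0358,"tz":0.003,"rz":-1},{"tx":0.0175,"ty":-0.0358,"tz":0.003,"rz":-1},{"tx":0.0175,"ty":-0.0358,"tz":0.003,"rz":-1}]'
```

```text
invalid input at $[0]: expected keys tx, ty, tz, rx, ry, rz, hand
invalid input at $[0]: expected keys tx, ty, tz, rx, ry, rz, hand
```

```bash
python3 -m crank '[{"tx":0.0175,"ty":-0.0358,"tz":0.004,"rx":0,"ry":0,"rz":-1,"hand":1},{"tx":0.0175,"ty":-0.0358,"tz":0.004,"rx":0,"ry":0,"rz":-1,"hand":1},{"tx":0.0175,"ty":-0.0358,"tz":0.004,"rx":0,"ry":0,"rz":-1,"hand":1},{"tx":0.0175,"ty":-0.0358,"tz":0.004,"rx":0,"ry":0,"rz":-1,"hand":1},{"tx":0.0175,"ty":-0.0358,"tz":0.004,"rx":0,"ry":0,"rz":-1,"hand":1},{"tx":0.0175,"ty":-0.0358,"tz":0.004,"rx":0,"ry":0,"rz":-1,"hand":1},{"tx":0.0175,"ty":-0.0358,"tz":0.004,"rx":0,"ry":0,"rz":-1,"hand":1},{"tx":0.0175,"ty":-0.0358,"tz":0.004,"rx":0,"ry":0,"rz":-1,"hand":1}]'
python3 -m crank '[{"tx":0.0175,"ty":-0.0358,"tz":0.003,"rx":0,"ry":0,"rz":-1,"hand":1},{"tx":0.0175,"ty":-0.0358,"tz":0.003,"rx":0,"ry":0,"rz":-1,"hand":1},{"tx":0.0175,"ty":-0.0358,"tz":0.003,"rx":0,"ry":0,"rz":-1,"hand":1},{"tx":0.0175,"ty":-0.0358,"tz":0.003,"rx":0,"ry":0,"rz":-1,"hand":1},{"tx":0.0175,"ty":-0.0358,"tz":0.003,"rx":0,"ry":0,"rz":-1,"hand":1},{"tx":0.0175,"ty":-0.0358,"tz":0.003,"rx":0,"ry":0,"rz":-1,"hand":1},{"tx":0.0175,"ty":-0.0358,"tz":0.003,"rx":0,"ry":0,"rz":-1,"hand":1},{"tx":0.0175,"ty":-0.0358,"tz":0.003,"rx":0,"ry":0,"rz":-1,"hand":1}]'
```

```text
clock: 1.02
tool_pos: [404.8, 244.5, 260.7]
eef_rot: [-90.2, 0.1, -34.0]
ft_force: [0.8, 0.3, 0.3]
gripper_width: 85.1
clock: 1.68
tool_pos: [547.6, -55.9, 288.5]
eef_rot: [-89.9, -0.1, -42.4]
ft_force: [1.1, 0.6, 0.2]
gripper_width: 85.4
```

```bash
python3 -m crank '[{"tx":0.0175,"ty":-0.03,"tz":0,"rx":0,"ry":0,"rz":-1,"hand":1},{"tx":0.0175,"ty":-0.03,"tz":0,"rx":0,"ry":0,"rz":-1,"hand":1},{"tx":0.0175,"ty":-0.026,"tz":0,"rx":0,"ry":0,"rz":-1,"hand":1},{"tx":0,"ty":0,"tz":0,"rx":0,"ry":0,"rz":0,"hand":0},{"tx":0,"ty":0,"tz":0,"rx":0,"ry":0,"rz":0,"hand":0},{"tx":0,"ty":0,"tz":0,"rx":0,"ry":0,"rz":0,"hand":0}]'
python3 - <<'E'
from h import *
W=snapshot("wrist"); cv2.imwrite("pics/w1.png",W["image"])
print(proj(W,[600.4,-143.5,189]),blobs(W,*YEL,(0,0,640,400),20))
E
```

```text
clock: 2.18
tool_pos: [603.3, -156.7, 286.8]
eef_rot: [-89.9, -0.2, -46.2]
ft_force: [1.1, 1.0, -0.3]
gripper_width: 51.8
[326.07732007 184.46886907] [(np.int32(113), array([350.8, 150.7]), array([343, 143,  16,  16])), (np.int32(736), array([ 26.4, 212.3]), array([  0, 188,  58,  48])), (np.int32(265), array([226.4, 214.4]), array([203, 190,  47,  51]))]
```

View pics/w1.png

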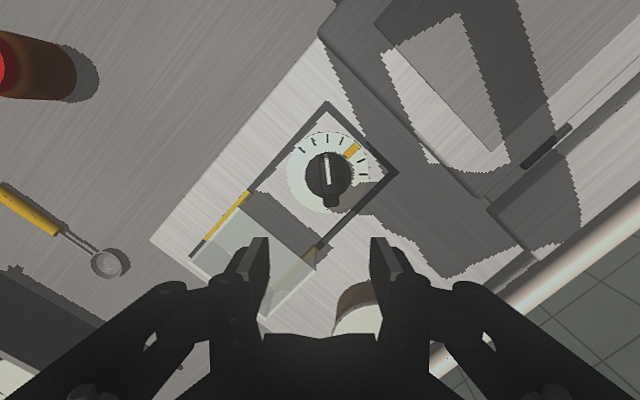

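The picture shows the knob at about (327,172) with the white pointer running up to (326,155), and the yellow mark at (351,151). The cover is at the lower left.

Run:
```python
from h import *
W=snapshot("wrist"); im=W["image"]
print("mark",onz(W,(350.8,150.7),148))
# dial ellipse: white/dial hull
hsv=cv2.cvtColor(im[120:220,280:375],cv2.COLOR_BGR2HSV)
for a,u,b in blobs(W,(0,0,170),(180,60,255),(306,146,348,205),15): 
    print(a,u,b)
m=cv2.inRange(cv2.cvtColor(im,cv2.COLOR_BGR2HSV),(0,0,150),(180,70,255))[152:190,318:336]
ys,xs=np.nonzero(m); 
n,l,st,c=cv2.connectedComponentsWithStats(m)
for i in range(1,n):
    if st[i,4]>15:
        yy,xx=np.nonzero(l==i); P=np.array([onz(W,(x+318,y+152),189)[:2] for x,y in zip(xx,yy)])
        mu=P.mean(0); v=np.linalg.svd(P-mu)[2][0]; t=(P-mu)@v; print(st[i],mu,mu+v*t.min(),mu+v*t.max(),np.degrees(np.arctan2(v[1],v[0])))
print(blobs(W,*BLK,(290,135,365,225)))
s=monitor.state();print(s["tool_pos"],s["eef_rot"])
cv2.imwrite("pics/w1c.png",cv2.resize(im[120:230,270:390],None,fx=5,fy=5,interpolation=cv2.INTER_CUBIC))
```

```text
mark [ 601.98009832 -109.74231911  148.        ]
366 [322.6 150.7] [306 146  42  20]
82 [327.1 171.8] [324 159   7  26]
182 [312.1 198.3] [306 186  17  19]
[  6   7   7  26 100] [ 593.33639364 -134.72001787] [ 584.92708054 -128.00965575] [ 601.64777246 -141.35223157] -38.5887443287562
[]
[ 603.14413257 -155.5971047   287.30311182] [-89.92238524  -0.21093153 -46.15316753]
```

View pics/w1c.png

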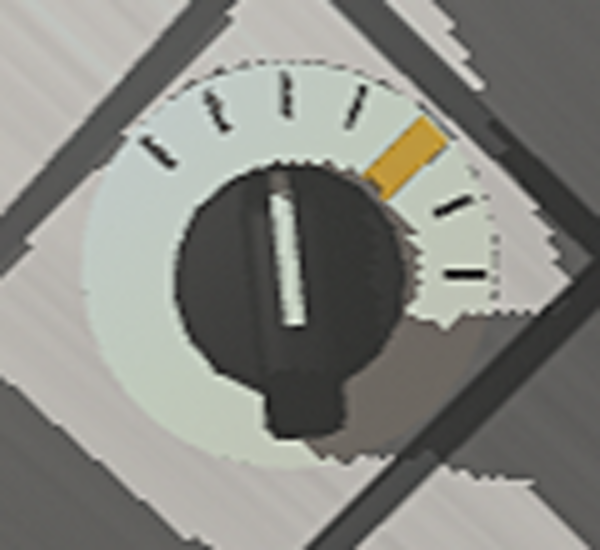

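The crop shows the pointer on top of the knob from the axis at about (295,320) to (275,180). The yellow mark is 52 degrees clockwise of it.

```bash
python3 -m crank '[{"tx":-0.0016,"ty":0.0144,"tz":-0.03,"rx":0,"ry":0,"rz":5,"hand":-0.1},{"tx":0,"ty":0,"tz":-0.03,"rx":0,"ry":0,"rz":2.5,"hand":-0.1},{"tx":0,"ty":0,"tz":0,"rx":0,"ry":0,"rz":0,"hand":-0.1},{"tx":0,"ty":0,"tz":0,"rx":0,"ry":0,"rz":0,"hand":-0.1}]' 60
```

```text
clock: 2.62
tool_pos: [601.8, -136.6, 230.6]
eef_rot: [-89.7, -0.6, -38.1]
ft_force: [0.4, -0.0, 0.7]
gripper_width: 38.2
```

```bash
python3 -m crank '[{"tx":0,"ty":-0.0045,"tz":-0.025,"rx":0,"ry":0,"rz":-0.5,"hand":-0.1},{"tx":0,"ty":0,"tz":-0.02,"rx":0,"ry":0,"rz":0,"hand":-0.1},{"tx":0,"ty":0,"tz":-0.01,"rx":0,"ry":0,"rz":0,"hand":-0.1},{"tx":0,"ty":0,"tz":0,"rx":0,"ry":0,"rz":0,"hand":-0.1}]' 60
```

```text
clock: 2.95
tool_pos: [604.3, -139.4, 183.1]
eef_rot: [-89.5, -1.1, -38.8]
ft_force: [-0.3, 0.1, -0.6]
gripper_width: 38.3
```

```bash
python3 -m crank '[{"tx":-0.0028,"ty":-0.0018,"tz":-0.01,"rx":0.3,"ry":1.1,"rz":0,"hand":-0.1},{"tx":0,"ty":0,"tz":-0.007,"rx":0,"ry":0,"rz":0,"hand":-0.1},{"tx":0,"ty":0,"tz":0,"rx":0,"ry":0,"rz":0,"hand":-0.1}]' 60
```

```text
clock: 3.2
tool_pos: [603.2, -141.4, 169.8]
eef_rot: [-89.9, -0.2, -38.8]
ft_force: [-0.6, 0.4, -0.4]
gripper_width: 38.7
```

Good. Small correction, then close on the knob.

```bash
python3 -m crank '[{"tx":-0.0015,"ty":0,"tz":-0.003,"rx":0,"ry":0,"rz":0,"hand":-0.3},{"tx":0,"ty":0,"tz":0,"rx":0,"ry":0,"rz":0,"hand":-1},{"tx":0,"ty":0,"tz":0,"rx":0,"ry":0,"rz":0,"hand":-1},{"tx":0,"ty":0,"tz":0,"rx":0,"ry":0,"rz":0,"hand":-1},{"tx":0,"ty":0,"tz":0,"rx":0,"ry":0,"rz":0,"hand":-1},{"tx":0,"ty":0,"tz":0,"rx":0,"ry":0,"rz":0,"hand":-1}]' 50
```

```text
clock: 3.7
tool_pos: [601.8, -142.7, 168.3]
eef_rot: [-89.9, -0.3, -38.9]
ft_force: [0.5, -0.9, -2.4]
gripper_width: 12.7
```

```bash
python3 -m crank '[{"tx":0,"ty":0,"tz":0,"rx":0,"ry":0,"rz":-6,"hand":-1},{"tx":0,"ty":0,"tz":0,"rx":0,"ry":0,"rz":-6,"hand":-1},{"tx":0,"ty":0,"tz":0,"rx":0,"ry":0,"rz":-6,"hand":-1},{"tx":0,"ty":0,"tz":0,"rx":0,"ry":0,"rz":-6,"hand":-1},{"tx":0,"ty":0,"tz":0,"rx":0,"ry":0,"rz":-6,"hand":-1},{"tx":0,"ty":0,"tz":0,"rx":0,"ry":0,"rz":-6,"hand":-1},{"tx":0,"ty":0,"tz":0,"rx":0,"ry":0,"rz":0,"hand":-1}]'
```

```text
clock: 4.28
tool_pos: [601.2, -143.3, 168.3]
eef_rot: [-90.0, -0.3, -76.5]
ft_force: [0.5, -0.4, -2.8]
gripper_width: 12.8
```

```bash
python3 -m crank '[{"tx":0,"ty":0,"tz":0,"rx":0,"ry":0,"rz":-6,"hand":-1},{"tx":0,"ty":0,"tz":0,"rx":0,"ry":0,"rz":-6,"hand":-1},{"tx":0,"ty":0,"tz":0,"rx":0,"ry":0,"rz":-2,"hand":-1},{"tx":0,"ty":0,"tz":0,"rx":0,"ry":0,"rz":0,"hand":-1},{"tx":0,"ty":0,"tz":0,"rx":0,"ry":0,"rz":0,"hand":-1}]'
python3 - <<'E'
from h import *
W=snapshot("wrist"); T=snapshot("top")
a=cv2.resize(T["image"][150:215,325:405],(640,520),interpolation=cv2.INTER_CUBIC)
cv2.imwrite("pics/w2.png",W["image"]); print(blobs(W,*YEL,(0,0,640,400),20))
E
```

```text
clock: 4.7
tool_pos: [600.9, -143.3, 168.3]
eef_rot: [-90.0, -0.3, -90.2]
ft_force: [-0.7, -0.9, -2.2]
gripper_width: 12.9
[(np.int32(25), array([319.4, 171.7]), array([316, 168,   8,   8])), (np.int32(25), array([321.6, 184.5]), array([317, 180,   8,   9]))]
```

```bash
python3 -m crank '[{"tx":0,"ty":0,"tz":0,"rx":0,"ry":0,"rz":-1,"hand":-1},{"tx":0,"ty":0,"tz":0,"rx":0,"ry":0,"rz":0,"hand":0},{"tx":0,"ty":0,"tz":0,"rx":0,"ry":0,"rz":0,"hand":0},{"tx":0,"ty":0,"tz":0,"rx":0,"ry":0,"rz":0,"hand":0},{"tx":0,"ty":0,"tz":0.03,"rx":0,"ry":0,"rz":0,"hand":0},{"tx":0,"ty":0,"tz":0.04,"rx":0,"ry":0,"rz":0,"hand":0},{"tx":0,"ty":0,"tz":0.03,"rx":0,"ry":0,"rz":0,"hand":0},{"tx":0,"ty":0,"tz":0,"rx":0,"ry":0,"rz":0,"hand":0}]'
python3 - <<'E'
from h import *
W=snapshot("wrist"); im=W["image"]
print([(a,u,onz(W,u,148)) for a,u,b in blobs(W,*YEL,(0,0,640,400),20)])
p=proj(W,[601.3,-142,189]).astype(int);print(p)
x0,y0=p-[60,55]
cv2.imwrite("pics/w3.png",cv2.resize(im[y0:y0+110,x0:x0+120],None,fx=5,fy=5,interpolation=cv2.INTER_CUBIC)); print(x0,y0)
E
```

```text
clock: 5.47
tool_pos: [598.8, -141.8, 269.8]
eef_rot: [-90.3, -0.2, -90.9]
ft_force: [0.1, -0.6, 1.1]
gripper_width: 42.8
[(np.int32(205), array([186.1, 380.4]), array([ 444.42165426, -362.04540485,  148.        ]))]
[321 204]
261 149
```

View pics/w3.png

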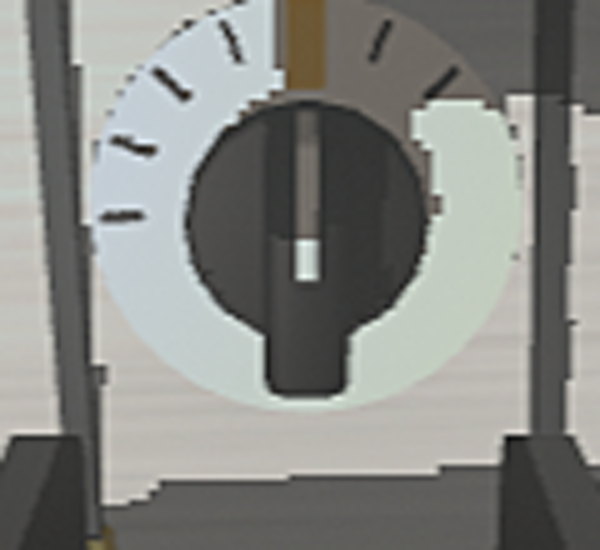

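The picture shows the white pointer lying straight under the yellow mark (pointer x 308, mark x 306 in the crop). The knob is set.

```bash
python3 -m crank '[{"tx":0,"ty":-0.014,"tz":0.002,"rx":0,"ry":0,"rz":7,"hand":0},{"tx":0,"ty":-0.014,"tz":0,"rx":0,"ry":0,"rz":7,"hand":0},{"tx":0,"ty":-0.014,"tz":0,"rx":0,"ry":0,"rz":7,"hand":0},{"tx":0,"ty":-0.014,"tz":0,"rx":0,"ry":0,"rz":7,"hand":0},{"tx":0,"ty":-0.014,"tz":0,"rx":0,"ry":0,"rz":7,"hand":0},{"tx":0,"ty":-0.014,"tz":0,"rx":0,"ry":0,"rz":7,"hand":0},{"tx":0,"ty":-0.01,"tz":0,"rx":0,"ry":0,"rz":7,"hand":0},{"tx":0,"ty":0,"tz":0,"rx":0,"ry":0,"rz":7,"hand":0}]'
python3 -m crank '[{"tx":0,"ty":0,"tz":0,"rx":0,"ry":0,"rz":7,"hand":0},{"tx":0,"ty":0,"tz":0,"rx":0,"ry":0,"rz":7,"hand":0},{"tx":0,"ty":0,"tz":0,"rx":0,"ry":0,"rz":7,"hand":0},{"tx":0,"ty":0,"tz":0,"rx":0,"ry":0,"rz":7,"hand":0},{"tx":0,"ty":0,"tz":0,"rx":0,"ry":0,"rz":7,"hand":0},{"tx":0,"ty":0,"tz":0,"rx":0,"ry":0,"rz":0,"hand":0}]'
python3 - <<'E'
from h import *
W=snapshot("wrist")
print([(a,u,b,onz(W,u,231)) for a,u,b in blobs(W,*YEL,(0,0,640,400),20)])
E
```

```text
clock: 6.18
tool_pos: [598.0, -237.7, 264.0]
eef_rot: [-90.4, 0.1, -33.7]
ft_force: [0.2, 0.2, -0.5]
gripper_width: 42.4
clock: 6.68
tool_pos: [595.8, -238.2, 255.6]
eef_rot: [-90.2, 0.6, 2.6]
ft_force: [-0.5, 0.4, 0.1]
gripper_width: 42.6
[(np.int32(431), array([318.2, 151.7]), array([276, 148,  85,   8]), array([ 548.01563378, -240.43912586,  231.        ])), (np.int32(814), array([315. , 227.1]), array([306, 201,  19,  50]), array([ 593.46291981, -240.36165082,  231.        ])), (np.int32(70), array([466.5, 207.9]), array([459, 205,  14,   9]), array([ 577.17065663, -150.88337352,  231.        ])), (np.int32(158), array([314.4, 258.2]), array([309, 251,  12,  15]), array([ 614.1692185, -239.8783585,  231.       ]))]
```

```bash
python3 -m crank '[{"tx":0.005,"ty":-0.0022,"tz":-0.02,"rx":0,"ry":-0.5,"rz":-1.9,"hand":0},{"tx":0,"ty":0,"tz":-0.015,"rx":0,"ry":0,"rz":0,"hand":0},{"tx":0,"ty":0,"tz":0,"rx":0,"ry":0,"rz":0,"hand":0}]'
```

```text
clock: 6.98
tool_pos: [601.2, -240.3, 219.3]
eef_rot: [-90.3, -0.0, -0.6]
ft_force: [-0.8, 0.6, -0.1]
gripper_width: 42.8
```

Run:
```python
from h import *
print(monitor.state()["tool_pos"],monitor.state()["eef_rot"])
```

```text
[ 601.22331487 -240.33173449  219.31416532] [-9.02555936e+01 -2.35781875e-02 -5.98996170e-01]
```

```bash
python3 -m crank '[{"tx":0,"ty":0,"tz":-0.012,"rx":0,"ry":0,"rz":1.2,"hand":0},{"tx":0,"ty":0,"tz":0,"rx":0,"ry":0,"rz":0,"hand":-1},{"tx":0,"ty":0,"tz":0,"rx":0,"ry":0,"rz":0,"hand":-1},{"tx":0,"ty":0,"tz":0,"rx":0,"ry":0,"rz":0,"hand":-1},{"tx":0,"ty":0,"tz":0,"rx":0,"ry":0,"rz":0,"hand":-1},{"tx":0,"ty":0,"tz":0,"rx":0,"ry":0,"rz":0,"hand":-1}]' 40
```

```text
clock: 7.48
tool_pos: [600.6, -239.9, 205.6]
eef_rot: [-90.2, 0.1, 0.3]
ft_force: [0.3, -0.5, -3.6]
gripper_width: 10.9
```

```bash
python3 -m crank '[{"tx":-0.0001,"ty":0.012,"tz":0,"rx":0,"ry":0,"rz":0,"hand":-1},{"tx":-0.0001,"ty":0.012,"tz":0,"rx":0,"ry":0,"rz":0,"hand":-1},{"tx":-0.0001,"ty":0.012,"tz":0,"rx":0,"ry":0,"rz":0,"hand":-1},{"tx":-0.0001,"ty":0.012,"tz":0,"rx":0,"ry":0,"rz":0,"hand":-1},{"tx":-0.0001,"ty":0.012,"tz":0,"rx":0,"ry":0,"rz":0,"hand":-1},{"tx":-0.0001,"ty":0.012,"tz":0,"rx":0,"ry":0,"rz":0,"hand":-1},{"tx":0,"ty":0,"tz":0,"rx":0,"ry":0,"rz":0,"hand":-1}]'
```

```text
clock: 8.07
tool_pos: [599.2, -161.6, 205.7]
eef_rot: [-90.2, 0.1, 0.3]
ft_force: [0.1, 1.5, -5.1]
gripper_width: 11.2
```

```bash
python3 -m crank '[{"tx":0,"ty":0.006,"tz":0,"rx":0,"ry":0,"rz":0,"hand":-1},{"tx":0,"ty":0.006,"tz":0,"rx":0,"ry":0,"rz":0,"hand":-1},{"tx":0,"ty":0.004,"tz":0,"rx":0,"ry":0,"rz":0,"hand":-1},{"tx":0,"ty":0.004,"tz":0,"rx":0,"ry":0,"rz":0,"hand":-1}]';python3 -m crank '[{"tx":0,"ty":0.003,"tz":0,"rx":0,"ry":0,"rz":0,"hand":-1},{"tx":0,"ty":0.003,"tz":0,"rx":0,"ry":0,"rz":0,"hand":-1}]'
```

```text
clock: 8.4
tool_pos: [598.9, -141.4, 205.7]
eef_rot: [-90.5, 0.2, 0.3]
ft_force: [0.6, -26.9, -9.7]
gripper_width: 11.5
clock: 8.57
tool_pos: [598.9, -141.8, 205.7]
eef_rot: [-91.1, 0.1, 0.1]
ft_force: [-0.1, -14.4, -6.9]
gripper_width: 11.5
```

```bash
python3 -m crank '[{"tx":0,"ty":0,"tz":0,"rx":0,"ry":0,"rz":0,"hand":0},{"tx":0,"ty":0,"tz":0,"rx":0,"ry":0,"rz":0,"hand":0},{"tx":0,"ty":0,"tz":0,"rx":0,"ry":0,"rz":0,"hand":0},{"tx":0,"ty":0,"tz":0.03,"rx":0.8,"ry":0,"rz":0,"hand":0},{"tx":0,"ty":0,"tz":0.03,"rx":0,"ry":0,"rz":0,"hand":0},{"tx":0,"ty":0,"tz":0.02,"rx":0,"ry":0,"rz":0,"hand":0},{"tx":0,"ty":0,"tz":0,"rx":0,"ry":0,"rz":0,"hand":0}]'
python3 - <<'E'
from h import *
W=snapshot("wrist");T=snapshot("top")
print([(a,u,b,onz(W,u,231)) for a,u,b in blobs(W,*YEL,(0,0,640,400),20)])
cv2.imwrite("pics/w4.png",W["image"])
E
```

```text
clock: 9.15
tool_pos: [599.0, -141.3, 290.2]
eef_rot: [-90.2, -0.0, -0.1]
ft_force: [0.9, -0.4, 0.8]
gripper_width: 42.6
[(np.int32(328), array([317.9, 140.9]), array([281, 138,  75,   6]), array([ 548.47964244, -141.67029083,  231.        ])), (np.int32(780), array([318.3, 210.3]), array([311, 182,  16,  56]), array([ 597.61257947, -141.52100064,  231.        ]))]
```

View pics/w4.png

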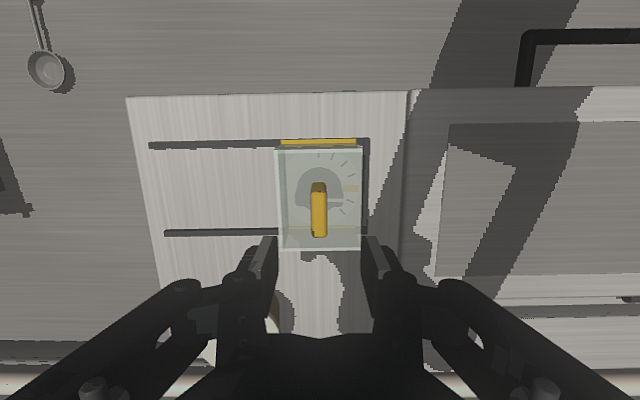

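The picture shows the cover home over the knob: its +y edge is at the rail end bar (365,190), and the tab is at (318,210), which works out at y = -141.5 against a knob axis at -142. Next is the lid bar.

```bash
python3 -m crank '[{"tx":-0.01,"ty":0.019,"tz":0,"rx":0,"ry":0,"rz":-7,"hand":0},{"tx":-0.01,"ty":0.019,"tz":0,"rx":0,"ry":0,"rz":-7,"hand":0},{"tx":-0.01,"ty":0.019,"tz":0,"rx":0,"ry":0,"rz":-7,"hand":0},{"tx":-0.01,"ty":0.019,"tz":0,"rx":0,"ry":0,"rz":-7,"hand":0},{"tx":-0.01,"ty":0.019,"tz":0,"rx":0,"ry":0,"rz":-7,"hand":0},{"tx":-0.01,"ty":0.019,"tz":0,"rx":0,"ry":0,"rz":-7,"hand":0},{"tx":-0.01,"ty":0.019,"tz":0,"rx":0,"ry":0,"rz":-7,"hand":0},{"tx":-0.01,"ty":0.019,"tz":0,"rx":0,"ry":0,"rz":-7,"hand":0}]'
python3 -m crank '[{"tx":-0.01,"ty":0.018,"tz":0,"rx":0,"ry":0,"rz":-7,"hand":0},{"tx":-0.01,"ty":0.018,"tz":0,"rx":0,"ry":0,"rz":-7,"hand":0},{"tx":-0.01,"ty":0.018,"tz":0,"rx":0,"ry":0,"rz":-7,"hand":0},{"tx":-0.01,"ty":0.018,"tz":0,"rx":0,"ry":0,"rz":-7,"hand":-0.2},{"tx":-0.01,"ty":0.01,"tz":0,"rx":0,"ry":0,"rz":-5,"hand":-0.2},{"tx":0,"ty":0,"tz":0,"rx":0,"ry":0,"rz":0,"hand":-0.2}]'
python3 - <<'E'
from h import *
W=snapshot("wrist"); print(proj(W,[465.5,110,155]),proj(W,[465.5,180,155]),proj(W,[465.5,40,155])); cv2.imwrite("pics/w5.png",W["image"])
E
```

```text
clock: 9.92
tool_pos: [510.8, 15.2, 271.6]
eef_rot: [-90.5, 1.1, -57.4]
ft_force: [-0.7, 0.1, -0.1]
gripper_width: 42.7
clock: 10.42
tool_pos: [451.7, 105.1, 260.7]
eef_rot: [-91.3, 1.3, -91.5]
ft_force: [0.2, 0.2, -0.0]
gripper_width: 34.2
[336.5154778  193.57166258] [335.5374268  109.49514392] [337.34588501 266.96343459]
```

View pics/w5.png

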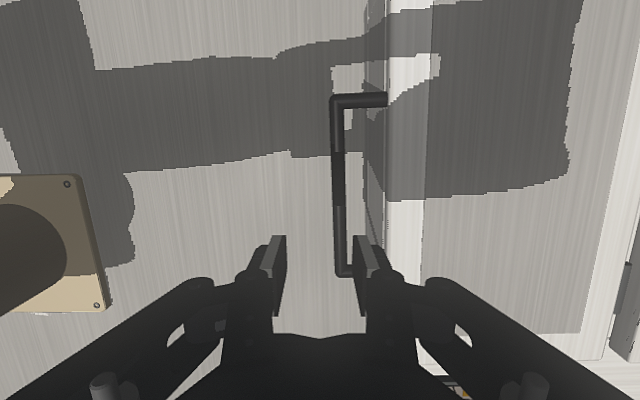

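The picture shows the bar running from (337,102) to (344,270), just inside the right finger, and the lid edge at about x 387.

Run:
```python
from h import *
W=snapshot("wrist"); g=W["image"].max(2)
for r in (125,150,180,210,235):
    c=np.arange(326,354)[g[r,326:354]<50]; print(r,c.min(),c.max(),onz(W,(c.mean(),r),155).round(1))
print(onz(W,(338,94),155),onz(W,(345,277),155),onz(W,(387,150),164)); s=monitor.state();print(s["tool_pos"],s["eef_rot"])
M=Rt.from_euler('xyz',s["eef_rot"],degrees=True); D=Rt.from_euler('xyz',[-90,0,-89.3],degrees=True); print((D*M.inv()).as_rotvec(degrees=True))
```

```text
125 330 342 [467.8 167.  155. ]
150 331 343 [467.3 146.8 155. ]
180 332 343 [466.9 121.3 155. ]
210 344 344 [472.5  94.4 155. ]
235 333 344 [467.6  71.  155. ]
[467.72473899 191.11088774 155.        ] [473.45905513  28.98570596 155.        ] [506.39037194 146.9061746  164.        ]
[453.01147197 103.58916773 260.9344533 ] [-91.25043882   1.28621185 -91.12909845]
[-1.29088792 -1.24561348  1.81491372]
```

```bash
python3 -m crank '[{"tx":0.014,"ty":0.0064,"tz":-0.02,"rx":-1.3,"ry":-1.2,"rz":1.8,"hand":-0.35},{"tx":0,"ty":0,"tz":-0.02,"rx":0,"ry":0,"rz":0,"hand":-0.35},{"tx":0,"ty":0,"tz":-0.02,"rx":0,"ry":0,"rz":0,"hand":-0.35},{"tx":0,"ty":0,"tz":0,"rx":0,"ry":0,"rz":0,"hand":-0.35}]'
```

```text
clock: 10.85
tool_pos: [469.9, 107.6, 198.6]
eef_rot: [-89.8, -0.1, -88.7]
ft_force: [-0.6, 0.3, -1.1]
gripper_width: 28.2
```

```bash
python3 -m crank '[{"tx":-0.003,"ty":0.0024,"tz":-0.018,"rx":0,"ry":0,"rz":-0.5,"hand":-0.35},{"tx":0,"ty":0,"tz":-0.016,"rx":0,"ry":0,"rz":0,"hand":-0.35},{"tx":0,"ty":0,"tz":0,"rx":0,"ry":0,"rz":0,"hand":-0.35}]'
```

```text
clock: 11.1
tool_pos: [468.0, 107.8, 164.0]
eef_rot: [-89.9, -0.2, -89.0]
ft_force: [-0.6, 0.4, -0.3]
gripper_width: 27.9
```

```bash
python3 -m crank '[{"tx":-0.001,"ty":0.002,"tz":-0.016,"rx":0,"ry":0,"rz":0,"hand":-0.35},{"tx":0,"ty":0,"tz":-0.01,"rx":0,"ry":0,"rz":0,"hand":-0.35},{"tx":0,"ty":0,"tz":0,"rx":0,"ry":0,"rz":0,"hand":-0.35},{"tx":0,"ty":0,"tz":0,"rx":0,"ry":0,"rz":0,"hand":-1},{"tx":0,"ty":0,"tz":0,"rx":0,"ry":0,"rz":0,"hand":-1},{"tx":0,"ty":0,"tz":0,"rx":0,"ry":0,"rz":0,"hand":-1},{"tx":0,"ty":0,"tz":0,"rx":0,"ry":0,"rz":0,"hand":-1}]' 60
```

```text
clock: 11.68
tool_pos: [466.2, 107.9, 142.3]
eef_rot: [-90.3, -0.2, -88.8]
ft_force: [-1.1, -0.0, -2.9]
gripper_width: 9.8
```

The grip is about 6 mm shallow, so I'll open, lower and regrip.

```bash
python3 -m crank '[{"tx":0,"ty":0,"tz":0,"rx":0,"ry":0,"rz":0,"hand":-0.35},{"tx":0,"ty":0,"tz":0,"rx":0,"ry":0,"rz":0,"hand":-0.35},{"tx":0.001,"ty":0.002,"tz":-0.008,"rx":0,"ry":0,"rz":0,"hand":-0.35},{"tx":0,"ty":0,"tz":0,"rx":0,"ry":0,"rz":0,"hand":-0.35},{"tx":0,"ty":0,"tz":0,"rx":0,"ry":0,"rz":0,"hand":-1},{"tx":0,"ty":0,"tz":0,"rx":0,"ry":0,"rz":0,"hand":-1},{"tx":0,"ty":0,"tz":0,"rx":0,"ry":0,"rz":0,"hand":-1},{"tx":0,"ty":0,"tz":0,"rx":0,"ry":0,"rz":0,"hand":-1}]' 80
```

```text
clock: 12.35
tool_pos: [466.1, 109.8, 137.1]
eef_rot: [-90.5, -0.2, -88.8]
ft_force: [0.3, 0.2, -0.6]
gripper_width: 9.1
```

```bash
python3 -m crank '[{"tx":0.001,"ty":0,"tz":0.0222,"rx":0,"ry":0,"rz":0,"hand":-1},{"tx":0.0029,"ty":0,"tz":0.0221,"rx":0,"ry":0,"rz":0,"hand":-1},{"tx":0.0048,"ty":0,"tz":0.0217,"rx":0,"ry":0,"rz":0,"hand":-1},{"tx":0,"ty":0,"tz":0,"rx":0,"ry":0,"rz":0,"hand":-1}]'
```

```text
clock: 12.68
tool_pos: [474.3, 110.0, 202.6]
eef_rot: [-90.6, -0.2, -88.8]
ft_force: [-3.3, -2.0, -0.9]
gripper_width: 9.3
```

```bash
python3 -m crank '[{"tx":0.0069,"ty":0,"tz":0.0212,"rx":0,"ry":0,"rz":0,"hand":-1},{"tx":0.0085,"ty":0,"tz":0.0206,"rx":0,"ry":0,"rz":0,"hand":-1},{"tx":0.0103,"ty":0,"tz":0.0197,"rx":0,"ry":0,"rz":0,"hand":-1},{"tx":0.012,"ty":0.0005,"tz":0.0188,"rx":0,"ry":0,"rz":0,"hand":-1},{"tx":0,"ty":0,"tz":0,"rx":0,"ry":0,"rz":0,"hand":-1}]'
python3 - <<'E'
from h import *
S=snapshot("scene"); cv2.imwrite("pics/s5.png",cv2.resize(S["image"][60:340,200:500],None,fx=2,fy=2))
E
```

```text
clock: 13.1
tool_pos: [508.3, 110.6, 281.1]
eef_rot: [-91.3, -0.2, -88.7]
ft_force: [-0.8, -0.1, -2.1]
gripper_width: 9.0
```

View pics/s5.png

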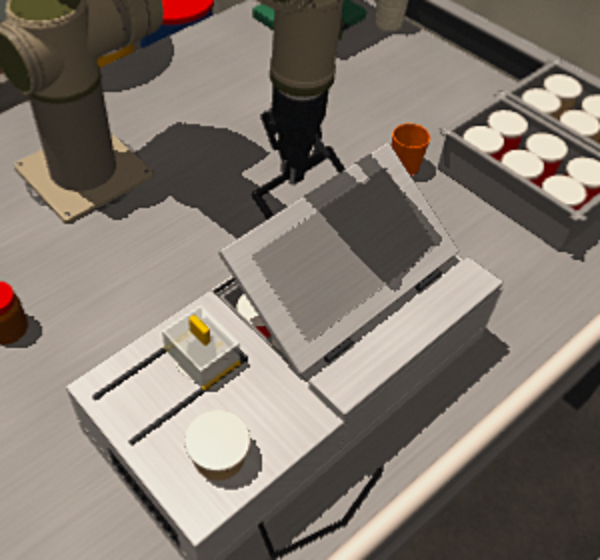

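The picture shows the lid rising with the bar in the gripper, the cover still home, and the tub and cup untouched.

```bash
python3 -m crank '[{"tx":0.014,"ty":0,"tz":0.018,"rx":0,"ry":0,"rz":0,"hand":-1},{"tx":0.014,"ty":0,"tz":0.015,"rx":0,"ry":0,"rz":0,"hand":-1},{"tx":0.003,"ty":0,"tz":0.004,"rx":0,"ry":0,"rz":0,"hand":-1},{"tx":0,"ty":0,"tz":0,"rx":0,"ry":0,"rz":0,"hand":-1},{"tx":0,"ty":0,"tz":0,"rx":0,"ry":0,"rz":0,"hand":-1}]'
python3 - <<'E'
from h import *
W=snapshot("wrist");S=snapshot("scene");T=snapshot("top"); s=monitor.state(); print(s["tool_pos"],s["eef_rot"],s["ft_force"],s["gripper_width"])
cv2.imwrite("pics/s6.png",np.hstack([cv2.resize(W["image"],(400,250)),S["image"][70:320,180:480]]))
cv2.imwrite("pics/s6s.png",S["image"]);cv2.imwrite("pics/t6.png",T["image"])
p=s["tool_pos"]+np.array([0,0,18.7]); print("bar",p)
E
```

```text
clock: 13.57
tool_pos: [527.5, 110.9, 307.4]
eef_rot: [-93.1, -0.2, -88.6]
ft_force: [-6.6, -0.8, 3.9]
gripper_width: 9.2
[527.10565861 110.87710983 306.97990255] [-93.12346287  -0.24189517 -88.63908813] [-5.08475153 -0.02190133  2.37039443] 9.266826588788733
bar [527.10565861 110.87710983 325.67990255]
```

View pics/s6.png

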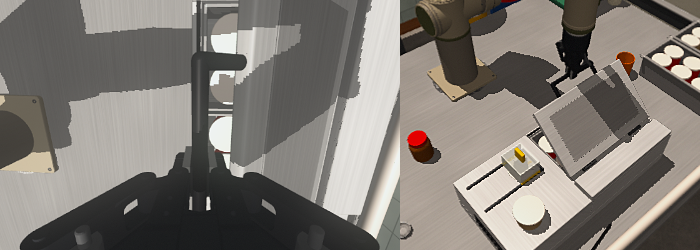

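```bash
cat >> h.py <<'E'
def bar(tp,er): return np.array(tp)-Rt.from_euler('xyz',er,degrees=True).as_matrix()[:,1]*18.7
def lid():
    s=monitor.state(); b=bar(s["tool_pos"],s["eef_rot"]); b0=bar([466.1,109.8,137.1],[-90.5,-.2,-88.8])
    d=b-b0; print("d",d,"ang by z",np.degrees(np.arcsin(d[2]/255)),"by x",np.degrees(np.arccos(1-d[0]/255)),"radius",np.hypot(255-d[0],d[2]))
    print("to go 45:",74.7-d[0],180.3-d[2],s["eef_rot"],s["ft_force"])
E
python3 -c "from h import *; lid()"
```

```text
d [ 61.86063573   1.11144262 169.85278215] ang by z 41.76595108291948 by x 40.76366574480873 radius 257.20183054164136
to go 45: 12.839364269601234 10.447217851736411 [-93.12346287  -0.24189517 -88.63908813] [-5.08475153 -0.02190133  2.37039443]
```

```bash
python3 -m crank '[{"tx":0.007,"ty":0,"tz":0.006,"rx":0,"ry":0,"rz":0,"hand":-1},{"tx":0.007,"ty":0,"tz":0.006,"rx":0,"ry":0,"rz":0,"hand":-1},{"tx":0,"ty":0,"tz":0,"rx":0,"ry":0,"rz":0,"hand":-1},{"tx":0,"ty":0,"tz":0,"rx":0,"ry":0,"rz":0,"hand":-1}]'; python3 -c "from h import *; lid()"
```

```text
clock: 14.05
tool_pos: [533.2, 111.0, 314.1]
eef_rot: [-94.0, -0.3, -88.6]
ft_force: [-6.4, -1.1, 1.9]
gripper_width: 9.2
d [ 68.25206727   1.23273178 176.98915861] ang by z 43.95356291350779 by x 42.91666833868023 radius 257.29351458314244
to go 45: 6.4479327343826895 3.310841388574829 [-94.04732026  -0.28795602 -88.58283239] [-6.44875924 -1.14933604  1.93513066]
```

```bash
python3 -m crank '[{"tx":0.0065,"ty":0,"tz":0.0055,"rx":0,"ry":0,"rz":0,"hand":-1},{"tx":0,"ty":0,"tz":0,"rx":0,"ry":0,"rz":0,"hand":-1},{"tx":0,"ty":0,"tz":0,"rx":0,"ry":0,"rz":0,"hand":-1}]'
python3 - <<'E'
from h import *
lid()
T=snapshot("top");S=snapshot("scene")
a=cv2.resize(T["image"][110:225,225:405],None,fx=3,fy=3,interpolation=cv2.INTER_CUBIC)
b=cv2.resize(S["image"][110:225,290:440],None,fx=3,fy=3,interpolation=cv2.INTER_CUBIC)
o=np.zeros((345+345,540,3),np.uint8); o[:345]=a; o[345:,:450]=b; o=o[:, :]; cv2.imwrite("pics/v7.png",cv2.resize(o,None,fx=.85,fy=.85))
E
```

```text
clock: 14.3
tool_pos: [534.6, 111.0, 315.8]
eef_rot: [-94.6, -0.3, -88.6]
ft_force: [-5.9, -1.3, 3.0]
gripper_width: 9.4
d [ 69.85084744   1.22717072 178.67843221] ang by z 44.4831707647551 by x 43.44164222377569 radius 257.3056370040461
to go 45: 4.849152564359898 1.621567785148386 [-94.64475734  -0.32538564 -88.55660569] [-5.85281587 -1.3488949   2.97306689]
```

View pics/v7.png

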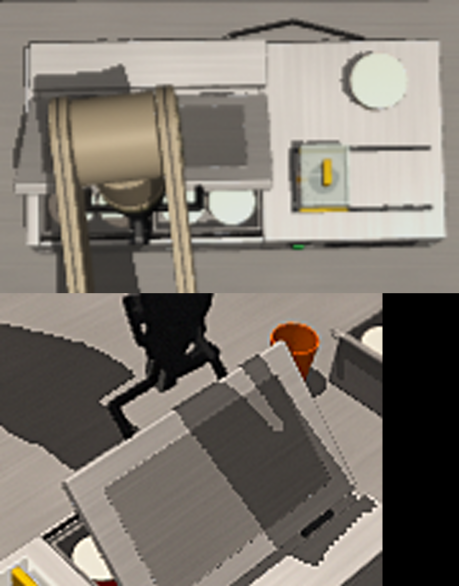

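The top crop shows the lid's front edge at rows 183–190, ending at (271,184), with the cover still home. The scene crop shows the near front lid corner at (66,485).

Run:
```python
from h import *
T=snapshot("top");S=snapshot("scene")
X,e=tri(T,(331.3,182.0),S,(316,185.3)); print(X,e)
b0=bar([466.1,109.8,137.1],[-90.5,-.2,-88.8]); print("hinge x",b0[0]+255)
for th in (42,43,44,45,46):
    t=np.radians(th)
    for n in (9,-9):
        x=721.3+2.5-215*np.cos(t)+n*np.sin(t); z=155+215*np.sin(t)+n*np.cos(t); P=[x,X[1],z]; print(th,n,np.round(P,1),proj(T,P).round(1),proj(S,P).round(1))
```

```text
[572.54027962 -60.91119994 296.34381669] 3.695485710278209
hinge x 721.26178345618
42 9 [570.  -60.9 305.6] [331. 182.] [314.7 182.6]
42 -9 [558.  -60.9 292.2] [330.8 186. ] [312.  183.3]
43 9 [572.7 -60.9 308.2] [331.  181.1] [315.3 182.5]
43 -9 [560.4 -60.9 295. ] [330.9 185.2] [312.6 183.1]
44 9 [575.4 -60.9 310.8] [331.  180.3] [315.9 182.5]
44 -9 [562.9 -60.9 297.9] [330.9 184.4] [313.1 183. ]
45 9 [578.1 -60.9 313.4] [331.  179.3] [316.6 182.4]
45 -9 [565.4 -60.9 300.7] [330.9 183.6] [313.7 182.8]
46 9 [580.9 -60.9 315.9] [331.  178.4] [317.2 182.4]
46 -9 [568.  -60.9 303.4] [330.9 182.7] [314.2 182.7]
```

```bash
python3 -m crank '[{"tx":0.006,"ty":0,"tz":0.006,"rx":0,"ry":0,"rz":0,"hand":-1}]'
python3 - <<'E'
from h import *
for k in range(8): T=snapshot("top")
lid()
g=cv2.cvtColor(T["image"],cv2.COLOR_BGR2GRAY).astype(int)
for c in (315,322,327): print(c,list(g[174:192,c]))
E
```

```text
clock: 14.58
tool_pos: [538.1, 111.0, 319.6]
eef_rot: [-94.9, -0.3, -88.5]
ft_force: [-8.8, 0.7, 4.2]
gripper_width: 9.1
d [ 74.25688867   1.33733277 183.22623381] ang by z 45.93359764515065 by x 44.86291934290252 radius 257.3711814660951
to go 45: 0.44311132518761553 -2.926233814223451 [-94.82529956  -0.32501414 -88.5395766 ] [-8.5087917   0.69477679  3.65582544]
315 [np.int64(128), np.int64(126), np.int64(126), np.int64(127), np.int64(125), np.int64(148), np.int64(182), np.int64(176), np.int64(167), np.int64(166), np.int64(217), np.int64(225), np.int64(225), np.int64(225), np.int64(225), np.int64(225), np.int64(225), np.int64(225)]
322 [np.int64(127), np.int64(127), np.int64(128), np.int64(129), np.int64(128), np.int64(185), np.int64(186), np.int64(175), np.int64(166), np.int64(154), np.int64(215), np.int64(225), np.int64(225), np.int64(225), np.int64(225), np.int64(225), np.int64(225), np.int64(226)]
327 [np.int64(128), np.int64(128), np.int64(130), np.int64(130), np.int64(128), np.int64(193), np.int64(187), np.int64(174), np.int64(166), np.int64(95), np.int64(77), np.int64(78), np.int64(78), np.int64(77), np.int64(78), np.int64(88), np.int64(90), np.int64(90)]
```

Run:
```python
from h import *
from station import order
for k in range(8): T=snapshot("top")
lid(); s=monitor.state(); print(s["gripper_width"],s["clock"])
print("tab",[(a,onz(T,u,231).round(1)) for a,u,b in blobs(T,*YEL,(325,140,405,200),10)])
t0=cv2.imread("pics/top0.png")
for n,(x0,y0,x1,y1) in dict(tub=(358,125,392,156),cup=(166,216,190,240),jar=(384,258,410,284),spoon=(428,205,450,268)).items():
    print(n,np.abs(t0[y0:y1,x0:x1].astype(int)-T["image"][y0:y1,x0:x1]).mean().round(2))
print(order.sign_off())
```

```text
d [ 74.26834009   1.31901047 183.23356653] ang by z 45.93596664186079 by x 44.866566750021626 radius 257.36836012962686
to go 45: 0.43165991061620446 -2.9335665258051336 [-94.82176632  -0.3261418  -88.54280759] [-7.68692019 -0.58993644  3.88053518]
8.93999143654729 15.3833
tab [(np.int32(30), array([ 598.4, -143. ,  231. ])), (np.int32(31), array([ 546.2, -141.4,  231. ]))]
tub 4.84
cup 19.25
jar 3.2
spoon 4.32
the job is handed in; nothing more can be done
None
```

Run:
```python
from h import *
for f in ("top0","t6","scene0","s6s"):
    s={"image":cv2.imread(f"pics/{f}.png")}
    print(f,blobs(s,(5,150,80),(14,255,255),(160,205,200,250) if f[0]=="t" else (385,110,425,160),20))
```

```text
top0 [(np.int32(179), array([180.7, 227.9]), array([171, 219,  18,  19]))]
t6 [(np.int32(252), array([179.3, 227.7]), array([168, 219,  22,  19]))]
scene0 [(np.int32(355), array([404.1, 133.5]), array([396, 121,  19,  27]))]
s6s [(np.int32(243), array([406.2, 130. ]), array([396, 121,  19,  24]))]
```

The job is handed in at about 15.4 s of the 64 s allowed: the knob is on the mark, the cover is home, and the gripper is holding the lid open at about 45 degrees.

- **Knob:** I turned it clockwise by about 52 degrees. The close-up afterwards showed the white pointer lined up with the yellow mark.
- **Lock cover:** I slid it along until it hit its stop, with about 27 N felt at the wrist. After I let go, the tab was at y = -141.5 mm, against about -142 mm for the knob's axis, so it is home. The last top view still showed it there.
- **Lid:** The arm's position gives about 45.4 degrees, and the lid edges in the top view give about 45.5. Using only height gives 45.9, and using only x gives 44.9. It stayed steady over the last 0.4 s before hand-in, with the gripper still closed on the bar at the 80 N setting.
- **Tub, jar and spoon:** The last top view matched the first closely, so they have not moved.
- **Cup:** My simple picture comparison disagreed here (a difference of 19, against 3 to 5 for the others). In views taken before hand-in, the cup's outline shared its top and at least one side edge with the first pictures. The difference is therefore most likely the arm's shadow moving across it.

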